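# Close and clamp the loaded sample carousel

## Robot

A 6-joint arm with a two-finger parallel gripper is mounted at the origin on a cart in front of the work surface, level with it; the furniture and walls round the work are solid. World frame = base frame: x ahead of the robot, y to its left, z up, the work surface at z = 0. Lengths are in m, angles in rad, forces in N, time in s.
With the tool pointing down it reaches from about 0.35 to 0.775 m from the base axis. Payload 7.3 kg.
Tool frame: the origin (TCP) lies at the very end of the fingers, on their centre line; the grasp point (between the pads) lies 19 mm behind it; z points along the fingers, x is the direction in which the jaws open and shut, and the axes are right-handed (so a half turn about z gives the same grasp; the last joint's range is limited). The gripper opens to 92 mm and grips with 3 to 60 N. Pads are 19 mm wide; open, the fingers measure 130 mm over their backs; the gripper's body (75 mm by 190 mm) begins 47 mm behind the grasp point.
Start: joints at [1.095, 0.342, 1.524, -0, 1.275, -0.146], TCP at [0.17, 0.497, 0.227] pointing down, gripper open.
Joint ranges: [-2.53, 2.53], [-0.77, 2.02], [0.04, 2.7], [-1, 4.14], [0.28, 2.66], [-3.11, 3.11]. Speed limits (rad/s): [2.57, 2.57, 3.14, 3.14, 3.14, 3.14].

## Interface

Orientations are given as [roll, pitch, yaw] about the fixed x, y, z axes, in that order (R = Rz(yaw) Ry(pitch) Rx(roll)).
In Python, from cell import robot, read_camera, nets gives the robot as it stands. The module is installed in compiled form; this text tells all that it offers.
- The arm moves only by the tool carry_out, never from a script. Its arguments are lists of equal length, an entry for each row: "translation": the shift along the tool's x, y, z in m, a list of three; "turn": the turn, a rotation vector about the tool's x, y, z in rad, a list of three; "gripper": the gripper's target within -1 to 1 (shut at 1, half-way at 0, fully open at -1). A call has 1 to 10 rows; each row shifts and turns the commanded pose from where the row before left it, along the tool's axes as they then stand; what a row does not reach is not made up. A row lasts 1/10 s, in which the tool goes at most 50 mm and 8.59 degrees, less where a joint would pass 70% of its speed; a pose out of reach is approached as far as the arm can. A call with a gripper value outside its range is refused whole. The fingers move at their own pace and stop on an object; "squeeze" is the grip in N (left out, the last holds). Time passes only in rows, so rows that do not move let the fingers close. It gives the time, the measured TCP pose, the force and the opening at its end, in the units of the state.
- robot.observe(): the state, without advancing time (a new reading comes with each control period).
- read_camera(name): name is "scene" or "top"; returns a dict with "img" (420x560x3 uint8, red, green, blue), "fx", "fy", "cx", "cy" (pixels), "distortion" ([k1, k2, p1, p2, k3] as OpenCV has them; the pictures are not rectified), "world_from_camera" (4x4, takes a point from camera to world coordinates). Camera axes: x right, y down, z forward; pixel columns grow to the right and rows downward; lengths in m; the calibration is good to about 2 mm. A picture is of the moment at which its call begins. There is no depth.
- robot.hand_in(): hands the job in, once; it reports no verdict.
Trained networks look in a picture, given as the dict that the camera call returned (one of the last four; its "shot" number tells which), for a name from the list of things; names that differ only in an ending like _2 or _b are one class to them, and where a whole thing is asked for, a point or a joint stands for the part that bears it (a point fixed in the world has none). Each returns a list of dicts, best first, with "score" (0 to 1); they miss things now and then, are a little off and sometimes report something else, mostly with a low value. They report only what shows in the picture. A call takes as long as a camera call.
- nets.regions_of(picture, name): "region" (420x560 bool, what is visible of it) and "pixel" ([column, row] in pixels, amid what is visible of it).
- nets.tip_of(picture, name): "pixel" ([column, row] in pixels: a listed point, or the origin of a listed thing).
The state is a dict: "time": time; "qpos": joint angles; "qvel": joint speeds; "joint_efforts": joint torques, N m; "tool_pos": TCP position; "tool_rot": TCP orientation; "contact_force": force on the tool from outside, world axes, zero at the start; "torque": the same for the moment, N m; "opening": finger opening in m.
Only numpy, scipy, OpenCV 4.12 (cv2) and the standard library are available. Lean on these libraries where they do the work, as an engineer would, in place of code of your own. Each camera call takes 0.05 s, during which the arm holds its last target. There are 200 camera calls.

## Task

The sample carousel has just been loaded: close it up. Push the blue dial cover round clockwise by its black post until it drops home with its opening over the red blank, so that all three jars are covered, then press the clamp lever down by its red handle until its rubber foot holds the cover firmly (push with one to two kilograms on the handle, no more than that). Leave the clamp down and do not disturb the beaker, the bottle and the timer.

Things in the scene. Friction and masses are not known exactly. Their poses are not given: they have to be found in the camera images.
- carousel: white round tub, 150 mm outside diameter, rim 54 mm high, fixed to the worktop (place and heading vary). Origin: centre of its underside, z up. Four compartments centred on its +x, +y, -x (cream jars, below the rim) and -y (filled by the red blank). Three notches in the rim, 120 degrees apart, take keys under the cover. The clamp's tower stands at +x.
- clamp_hinge (a point): middle of the clamp's hinge axis, which runs along the carousel's y, at x = 105, z = 98 mm in the carousel's frame, between two aluminium cheeks (44 mm over all in y, x from 92 to 118 mm, up to z = 108 mm)
- cover: loose blue disc, 160 mm diameter, 5 mm thick, about 0.5 kg; an 18 mm skirt below centres it on the tub (1 mm play). Origin: centre of the disc's underside, z up. Home: its axes agree with the carousel's, origin 54 mm above the carousel's. It starts 0.5 to 1.2 rad counterclockwise (from above) of home, 5 mm higher on its keys; 2 to 5 N along the post's circle turns it; pushed off it, it binds.
- post (a point): centre of the top of the cover's upright black post: 14 mm diameter, standing 28 mm above the disc's top (so this point is 33 mm above the cover's origin), 58 mm from the cover's centre, at 120 degrees counterclockwise from the cover's +x
- opening (a point): middle, on the disc's top, of the cover's only opening: a wedge 76 degrees wide, from 20 to 62 mm radius, centred on the cover's own -y; this point is 42 mm from the centre. On reaching home the cover drops 5 mm and its keys (3 mm play each side) stop it dead. Turned counterclockwise it would drop at a false place, 120 degrees off.
- hub (a point): centre of the top of the cover's aluminium hub (32 mm diameter), 12 mm above the cover's origin; the clamp's foot presses here
- red_blank (a point): middle of the top of the red blank in the tub's -y compartment, 42 mm from the tub's centre, 47 mm above its underside
- clamp (a joint): clamp lever angle, rad: 0 = level, pointing from the hinge along the carousel's -x over the hub; positive = raised (starts 1.3 to 1.5). Stiff hinge: about 5 N at the handle moves it; its friction holds it where it is left and holds the clamping force. The rubber foot presses the hub, at 0 to 0.12 rad: how far the foot's spindle is screwed out (0 to 12 mm) varies and is not reported.
- clamp_arm: clamp lever: aluminium bar 20 mm wide, 12 mm thick, red handle at its end, 180 mm from hinge to tip. Origin on the hinge axis; the lever runs along its own -x; z is its upper side. The foot hangs below it 105 mm from the hinge and yields 1 mm per 6 N; it must press the hub with over 6 N, then keep over 4 N.
- clamp_handle (a point): middle of the upper face of the red handle (50 mm long, 30 mm wide, 14 mm thick), 155 mm from the hinge. Push it down until it resists with 12 to 18 N; more than 25 N on the lever spoils the job.
- beaker_small: bystander: small clear beaker, 61 mm diameter, 73 mm high; origin at the centre of its underside
- bottle_amber: bystander: amber bottle with black cap, 62 mm diameter, 138 mm high; origin at the centre of its underside
- timer: bystander: flat white timer, 56 x 66 x 16 mm; origin at the centre of its underside

How it is judged:
On the way, in this order (a step that is already met when the one before it is completed fails the run):
1. the cover has dropped home with its opening over the red blank (z of cover in the frame of carousel below 0.0565 m and horizontal distance between opening and red_blank below 0.006 m and angle between cover's own z axis and vertical below 0.03 rad), for 0.2 s.
2. the clamp's foot presses the cover with more than 6 N (contact force between clamp_arm and cover above 6 N and z of cover in the frame of carousel below 0.0565 m), for 0.2 s.
At the end, for the whole second after the job is handed in: Cover home in its notches (origin under 56.5 mm above the carousel's, level within 0.03 rad), middle of its opening within 6 mm of the red blank's in plan; clamp below 0.25 rad, its foot still pressing the cover with over 4 N; all at rest (all of step 1 and contact force between clamp_arm and cover above 4 N and value of joint clamp below 0.25 rad and linear speed of cover below 0.02 m/s); the robot touches nothing.
It fails at once if the clamp lever is forced with more than 25 N (contact force between the fingers and clamp_arm above 25 N).
It fails at once if the beaker, the bottle or the timer is moved by more than 15 mm (distance of any of beaker_small, bottle_amber, timer from where it was at the start of the episode above 0.015 m).
It also fails if it takes over 51 s, if anything falls off the work surface, if the arm or the gripper's body presses on something with over 40 N, if the wrist force passes 120 N, or if a joint passes its speed limit or range.

## Working session

There is one attempt and no reset: what is moved stays moved. The work goes in short steps, Python scripts to look and compute and a tool call to move; the robot and the scene stay as the last step left them, time stands still between calls to the robot, and variables do not carry over. Pictures are saved under pics/ and viewed, about 8 in all and at most 12, crops included, and the job is handed in when it is done.

Besides the shell and the picture viewer there is one more tool, called after "Call:" in YAML: its name, and indented under it one key for each argument. carry_out: Moves the arm, as the interface text tells. Its arguments: {"type":"object","properties":{"translation":{"type":"array","items":{"type":"array","items":{"type":"number"}}},"turn":{"type":"array","items":{"type":"array","items":{"type":"number"}}},"gripper":{"type":"array","items":{"type":"number"}},"squeeze":{"type":"number"}},"required":["translation","turn","gripper"]}

```bash
mkdir -p pics; cat > h.py <<'E'
import numpy as np, cv2
from cell import robot, read_camera, nets
def ray(p,px):
    K=np.array([[p['fx'],0,p['cx']],[0,p['fy'],p['cy']],[0,0,1.]])
    u=cv2.undistortPoints(np.array([[px]],float),K,np.array(p['distortion'],float))[0,0]
    T=np.array(p['world_from_camera']); return T[:3,3],T[:3,:3]@np.array([u[0],u[1],1])
def atz(p,px,z):
    o,d=ray(p,px); return o+d*(z-o[2])/d[2]
def tri(ps):
    A=np.zeros((3,3));b=np.zeros(3);R=[]
    for p,px in ps:
        o,d=ray(p,px);d=d/np.linalg.norm(d);M=np.eye(3)-np.outer(d,d);A+=M;b+=M@o;R.append((M,o))
    x=np.linalg.solve(A,b); return x,[np.linalg.norm(M@(x-o)) for M,o in R]
def proj(p,X):
    K=np.array([[p['fx'],0,p['cx']],[0,p['fy'],p['cy']],[0,0,1.]])
    T=np.linalg.inv(np.array(p['world_from_camera']))
    return cv2.projectPoints(np.array(X,float).reshape(-1,1,3),cv2.Rodrigues(T[:3,:3])[0],T[:3,3],K,np.array(p['distortion'],float))[0][:,0]
E
python3 - <<'E'
from h import *
s=robot.observe();print(s['time'],s['tool_pos'],s['tool_rot'],s['contact_force'])
P={n:read_camera(n) for n in('scene','top')}
cv2.imwrite('pics/a.png',cv2.cvtColor(np.hstack([P['scene']['img'],P['top']['img']]),cv2.COLOR_RGB2BGR)[:, :])
for n in P: cv2.imwrite(f'pics/{n}.png',cv2.cvtColor(P[n]['img'],cv2.COLOR_RGB2BGR)); print(n,np.round(P[n]['world_from_camera'],3).tolist(),P[n]['fx'])
for k in ['carousel','clamp_hinge','cover','post','opening','hub','red_blank','clamp_handle','clamp_arm','beaker_small','bottle_amber','timer']:
    o=[];q=[]
    for n in P:
        r=nets.tip_of(P[n],k)
        if r: o.append((P[n],r[0]['pixel'])); q.append((n,np.round(r[0]['pixel'],1).tolist(),round(r[0]['score'],2)))
    print(k,q, [np.round(v,4) for v in tri(o)] if len(o)==2 else '')
E
```

```text
0.0 [0.16980277 0.49634302 0.22604614] [-3.14137231e+00  1.52678116e-03  1.24102963e+00] [-0.29003955  0.23976607  0.9296986 ]
scene [[-0.609, -0.512, 0.605, 0.074], [-0.793, 0.41, -0.451, 0.879], [-0.017, -0.755, -0.656, 0.642], [0.0, 0.0, 0.0, 1.0]] 462.3467641243392
top [[0.022, -0.998, 0.066, 0.517], [-0.999, -0.024, -0.042, 0.494], [0.044, -0.065, -0.997, 0.935], [0.0, 0.0, 0.0, 1.0]] 529.7492303514647
carousel [] 
clamp_hinge [('scene', [298.9, 173.4], 0.82), ('top', [320.4, 176.6], 0.93)] [array([0.6273, 0.406 , 0.099 ]), array([0.0069, 0.0069])]
cover [('scene', [343.2, 212.8], 0.93), ('top', [320.6, 240.5], 0.96)] [array([0.5213, 0.3943, 0.063 ]), array([0.0004, 0.0004])]
post [('scene', [359.5, 221.1], 0.88), ('top', [315.9, 273.6], 0.93)] [array([0.4693, 0.4045, 0.0851]), array([0.0011, 0.0011])]
opening [('scene', [343.3, 198.8], 0.83), ('top', [342.0, 222.3], 0.78)] [array([0.5537, 0.36  , 0.0583]), array([0.0016, 0.0016])]
hub [('scene', [346.4, 205.9], 0.6), ('top', [324.0, 239.1], 0.69)] [array([0.5224, 0.389 , 0.0765]), array([0.0022, 0.0022])]
red_blank [('scene', [356.1, 208.8], 0.56), ('top', [345.7, 239.0], 0.8)] [array([0.526 , 0.3513, 0.0464]), array([0.0013, 0.0013])]
clamp_handle [('scene', [314.2, 104.0], 0.58), ('top', [335.4, 167.8], 0.55)] [array([0.6141, 0.3968, 0.252 ]), array([0.0022, 0.0022])]
clamp_arm [('scene', [306.0, 173.0], 0.68), ('top', [318.1, 174.3], 0.66)] [array([0.6246, 0.4026, 0.1001]), array([0.0026, 0.0026])]
beaker_small [('scene', [280.1, 300.6], 0.8), ('top', [210.1, 265.9], 0.91)] [array([ 0.4738,  0.5809, -0.004 ]), array([0.0006, 0.0006])]
bottle_amber [('scene', [282.3, 189.0], 0.73), ('top', [321.5, 133.2], 0.66)] [array([ 0.7144,  0.3891, -0.0028]), array([0.0004, 0.0004])]
timer [('scene', [262.4, 269.1], 0.83), ('top', [216.9, 216.1], 0.81)] [array([ 0.5571,  0.5667, -0.0054]), array([0.0061, 0.0061])]
```

View pics/scene.png

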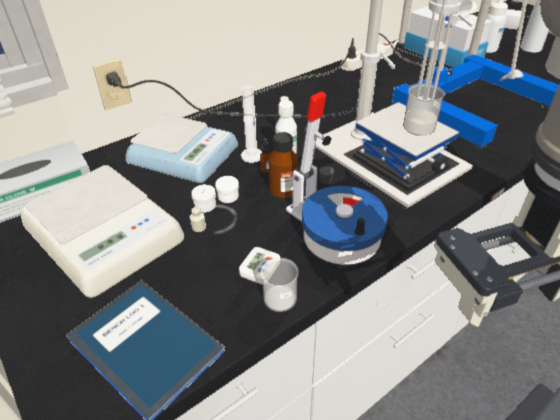

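View pics/top.png

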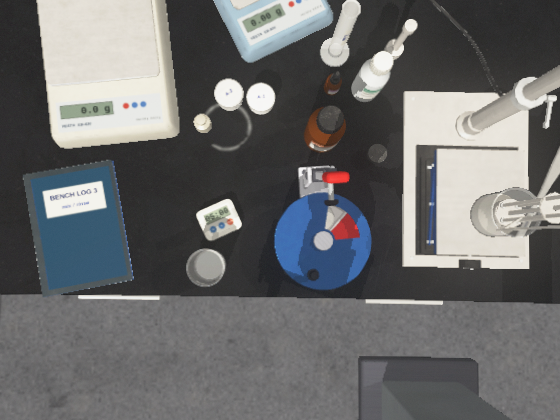

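The pictures show the blue cover around top (322,241), the post at (313,274), the red blank showing in the opening at about (346,228), and the raised lever with its red handle at (335,177). The beaker is at (206,267), the timer at (219,220) and the bottle at (325,129). Next I fit one model to all the points.

```bash
cat > fit.py <<'E'
from h import *
from scipy.optimize import least_squares
def model(v):
    cx,cy,psi,th,q,dz=v
    c,s=np.cos(psi),np.sin(psi)
    def car(x,y,z): return [cx+c*x-s*y,cy+s*x+c*y,z]
    def cov(r,a,z): return [cx+r*np.cos(psi+th+a),cy+r*np.sin(psi+th+a),.054+dz+z]
    return {'clamp_hinge':car(.105,0,.098),'cover':cov(0,0,0),'hub':cov(0,0,.012),'post':cov(.058,np.radians(120),.033),
     'opening':cov(.042,-np.pi/2,.005),'red_blank':car(0,-.042,.047),
     'clamp_handle':car(.105-.155*np.cos(q)+.007*np.sin(q),0,.098+.155*np.sin(q)+.007*np.cos(q))}
def fit(P,dz=.005,th0=.7,q0=1.4):
    obs=[]
    for n in P:
        for k in model([0]*6):
            r=nets.tip_of(P[n],k)
            if r: obs.append((n,k,r[0]['pixel'],r[0]['score']))
    def f(v):
        m=model(list(v)+[dz]); return np.concatenate([(proj(P[n],m[k])[0]-px) for n,k,px,s in obs])
    r=least_squares(f,[.52,.39,.1,th0,q0],loss='soft_l1',f_scale=2)
    e=f(r.x).reshape(-1,2)
    return list(r.x)+[dz],[(o[0],o[1],np.round(x,1).tolist()) for o,x in zip(obs,e)]
E
python3 - <<'E'
from fit import *
P={n:read_camera(n) for n in('scene','top')}
v,e=fit(P);print(np.round(v,4));[print(x) for x in e]
for k,x in model(v).items(): print(k,np.round(x,4))
vh=list(v);vh[3]=0;vh[5]=0;print('home post',np.round(model(vh)['post'],4))
im=cv2.cvtColor(P['top']['img'],cv2.COLOR_RGB2BGR)
im=cv2.resize(im,None,fx=1,fy=1)
def draw(n,im):
    for k,x in model(v).items():
        u=proj(P[n],x)[0]; cv2.circle(im,tuple(int(round(t*3)) for t in u),4,(0,255,0),1)
    a=np.linspace(0,6.28,120);X=np.c_[v[0]+.08*np.cos(a),v[1]+.08*np.sin(a),0*a+.064]
    cv2.polylines(im,[np.round(proj(P[n],X)*3).astype(int)],True,(0,255,255),1)
out=[]
for n,(x,y) in {'scene':(260,90),'top':(255,150)}.items():
    im=cv2.resize(cv2.cvtColor(P[n]['img'],cv2.COLOR_RGB2BGR),None,fx=3,fy=3,interpolation=cv2.INTER_CUBIC);draw(n,im)
    out.append(im[y*3:y*3+540,x*3:x*3+399])
cv2.imwrite('pics/b.png',np.hstack(out))
E
```

```text
[0.5239 0.3922 0.0765 0.7229 1.4357 0.005 ]
('scene', 'clamp_hinge', [2.2, 1.1])
('scene', 'cover', [-1.2, 0.4])
('scene', 'hub', [-4.1, 0.1])
('scene', 'post', [0.3, -3.6])
('scene', 'opening', [63.6, -106.2])
('scene', 'red_blank', [-0.0, -2.7])
('scene', 'clamp_handle', [2.9, 1.7])
('top', 'clamp_hinge', [-0.8, -0.4])
('top', 'cover', [1.3, -0.1])
('top', 'hub', [-0.1, -0.2])
('top', 'post', [0.2, 0.4])
('top', 'opening', [-1.4, 0.9])
('top', 'red_blank', [-2.0, 1.1])
('top', 'clamp_handle', [-0.5, -1.6])
clamp_hinge [0.6285 0.4002 0.098 ]
cover [0.5239 0.3922 0.059 ]
hub [0.5239 0.3922 0.071 ]
post [0.4676 0.4064 0.092 ]
opening [0.554  0.3629 0.064 ]
red_blank [0.5271 0.3503 0.047 ]
clamp_handle [0.6147 0.3992 0.2525]
home post [0.4911 0.4401 0.087 ]
```

View pics/b.png

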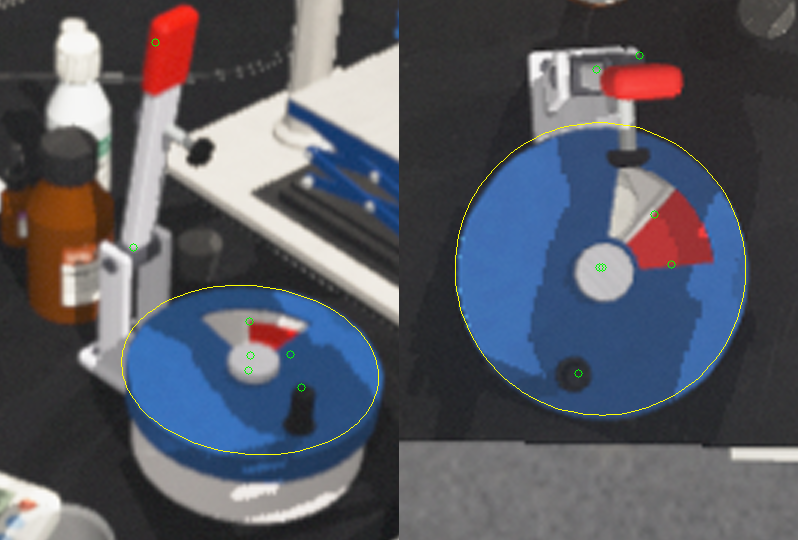

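Call:
carry_out:
  translation:
    - [0.0016,0.0445,0.01]
    - [0.0016,0.0445,0.01]
    - [0.0016,0.0445,0.01]
    - [0.0016,0.0445,0.01]
    - [0.0016,0.0445,0.015]
    - [0.0016,0.0445,0.02]
    - [0.0016,0.0445,0.02]
    - [0,0,0]
    - [0,0,0]
  turn:
    - [0,0,0]
    - [0,0,0]
    - [0,0,0]
    - [0,0,0]
    - [0,0,0]
    - [0,0,0]
    - [0,0,0]
    - [0,0,-0.085]
    - [0,0,0]
  gripper: [0.4,0.4,0.4,0.4,0.4,0.4,0.4,0.4,0.4]

```text
time: 3.0
tool_pos: [0.4691, 0.4054, 0.1305]
tool_rot: [-3.14, 0.001, 1.325]
contact_force: [-0.4, -0.8, 0.1]
opening: 0.0282
```

```bash
python3 - <<'E'
from fit import *
s=robot.observe();print(s['time'],s['tool_pos'],s['tool_rot'],s['contact_force'],s['opening'])
P={n:read_camera(n) for n in('scene','top')}
out=[]
for n,(x,y) in {'scene':(260,90),'top':(255,150)}.items():
    im=cv2.resize(cv2.cvtColor(P[n]['img'],cv2.COLOR_RGB2BGR),None,fx=3,fy=3,interpolation=cv2.INTER_CUBIC)
    for X in (s['tool_pos'],[s['tool_pos'][0],s['tool_pos'][1],.092]):
        u=proj(P[n],X)[0]; cv2.circle(im,tuple(int(round(t*3)) for t in u),4,(0,255,0),1)
    out.append(im[y*3:y*3+540,x*3:x*3+399])
cv2.imwrite('pics/c.png',np.hstack(out))
E
```

```text
3.0 [0.46909326 0.40542579 0.13046412] [-3.14011113e+00  1.42181137e-03  1.32460825e+00] [-0.36546013 -0.84488785  0.11843289] 0.028219007542007863
```

View pics/c.png

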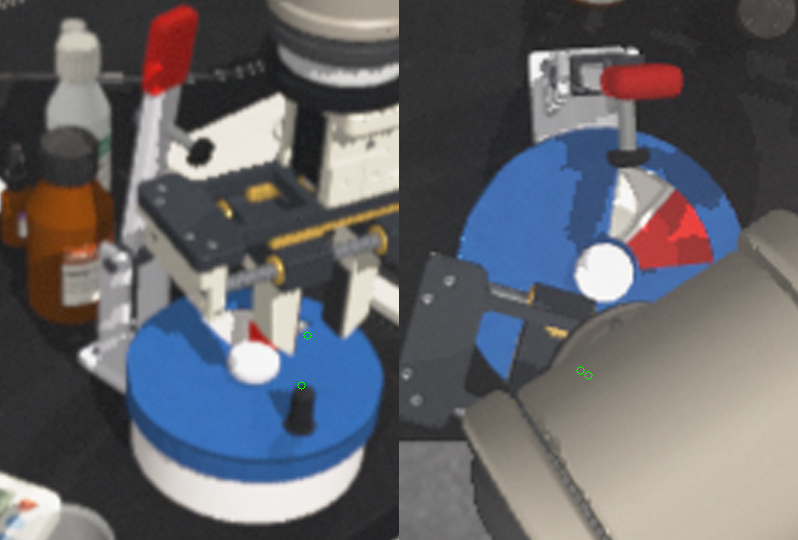

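Call:
carry_out:
  translation:
    - [0,0,0.015]
    - [0,0,0.015]
    - [0,0,0.01]
    - [0,0,0.005]
    - [0,0,0]
  turn:
    - [0,0,0]
    - [0,0,0]
    - [0,0,0]
    - [0,0,0]
    - [0,0,0]
  gripper: [0.4,0.4,0.4,0.4,0.4]

```text
time: 3.6
tool_pos: [0.4678, 0.4067, 0.0865]
tool_rot: [-3.141, 0.0, 1.326]
contact_force: [0.5, 0.4, -0.3]
opening: 0.0274
```

Call:
carry_out:
  translation:
    - [0,0,0.01]
    - [0,0,0.005]
    - [0,0,0]
    - [0,0,0]
  turn:
    - [0,0,0]
    - [0,0,0]
    - [0,0,0]
    - [0,0,0]
  gripper: [0.4,0.5,0.6,0.6]
  squeeze: 5

```text
time: 4.0
tool_pos: [0.4684, 0.4064, 0.0717]
tool_rot: [-3.142, 0.0, 1.326]
contact_force: [-0.6, 0.1, 0.3]
opening: 0.0188
```

```bash
python3 - <<'E'
from fit import *
s=robot.observe();print(s['time'],s['tool_pos'],s['contact_force'],s['opening'])
P={n:read_camera(n) for n in('scene','top')}
im=cv2.resize(cv2.cvtColor(P['scene']['img'],cv2.COLOR_RGB2BGR)[140:290,270:420],None,fx=4,fy=4,interpolation=cv2.INTER_CUBIC)
cv2.imwrite('pics/d.png',im)
E
```

```text
4.0 [0.4683925  0.40643387 0.07168597] [-0.5596041   0.13668569  0.29619105] 0.01877070348432236
```

View pics/d.png

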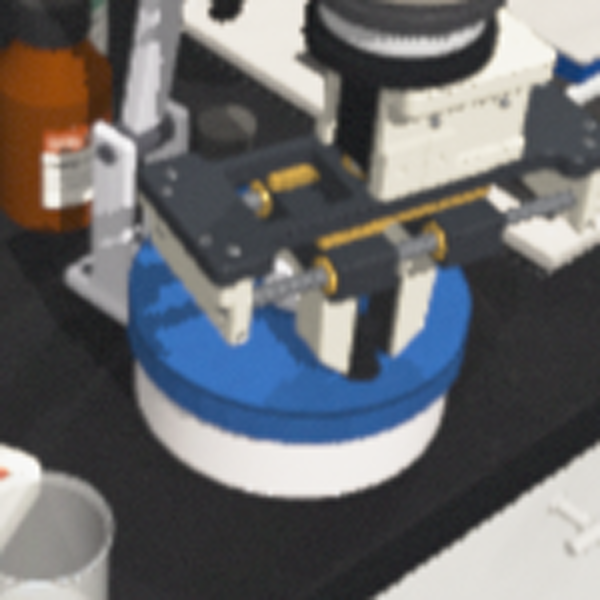

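Call:
carry_out:
  translation:
    - [0.0025,0,0]
    - [0.0035,0.0001,0]
    - [0.0035,0.0001,0]
    - [0.0035,0.0001,0]
    - [0.0035,0.0001,0]
    - [0.0035,0.0001,0]
    - [0.0035,0.0001,0]
    - [0.0035,0.0001,0]
    - [0.0035,0.0001,0]
    - [0,0,0]
  turn:
    - [0,0,0]
    - [0,0,0.06]
    - [0,0,0.06]
    - [0,0,0.06]
    - [0,0,0.06]
    - [0,0,0.06]
    - [0,0,0.06]
    - [0,0,0.06]
    - [0,0,0.06]
    - [0,0,0]
  gripper: [0.6,0.6,0.6,0.6,0.6,0.6,0.6,0.6,0.6,0.6]

```text
time: 5.1
tool_pos: [0.4812, 0.4324, 0.0712]
tool_rot: [-3.142, 0.004, 0.844]
contact_force: [0.3, -3.0, 0.2]
opening: 0.0186
```

```bash
python3 - <<'E'
from fit import *
s=robot.observe();print(s['tool_pos'],s['contact_force'],s['opening'])
p=read_camera('top')
print([(k,[(np.round(r['pixel'],1),round(r['score'],2)) for r in nets.tip_of(p,k)[:1]]) for k in('hub','opening','red_blank','post')])
im=cv2.resize(cv2.cvtColor(p['img'],cv2.COLOR_RGB2BGR)[150:300,255:405],None,fx=4,fy=4,interpolation=cv2.INTER_CUBIC)
cv2.imwrite('pics/e.png',im)
E
```

```text
[0.48118346 0.43242864 0.07120215] [ 0.26253383 -2.96622422  0.2174503 ] 0.018648459080579376
[('hub', [(array([321.9, 241.2]), 0.93)]), ('opening', []), ('red_blank', [(array([209.4, 265. ]), 0.56)]), ('post', [])]
```

View pics/e.png

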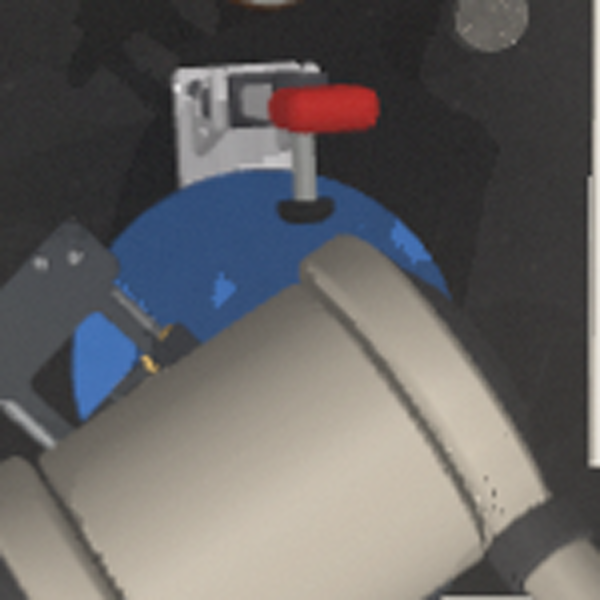

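Call:
carry_out:
  translation:
    - [0.003,0.0001,0]
    - [0.003,0.0001,0]
    - [0.003,0.0001,0]
    - [0,0,0]
  turn:
    - [0,0,0.05]
    - [0,0,0.05]
    - [0,0,0.05]
    - [0,0,0]
  gripper: [0.6,0.6,0.6,0.6]

```text
time: 5.75
tool_pos: [0.4885, 0.44, 0.0718]
tool_rot: [-3.141, -0.001, 0.696]
contact_force: [-0.3, -0.1, -0.6]
opening: 0.0182
```

Call:
carry_out:
  translation:
    - [0.002,0,0]
    - [0,0,0]
  turn:
    - [0,0,0.035]
    - [0,0,0]
  gripper: [0.6,0.6]

```text
time: 5.95
tool_pos: [0.4894, 0.4403, 0.0717]
tool_rot: [3.141, 0.002, 0.662]
contact_force: [-2.7, -4.2, 1.3]
opening: 0.0181
```

Call:
carry_out:
  translation:
    - [0.002,0,0]
    - [0,0,0]
  turn:
    - [0,0,0.03]
    - [0,0,0]
  gripper: [0.6,0.6]

```text
time: 6.15
tool_pos: [0.4911, 0.4415, 0.0717]
tool_rot: [3.141, 0.002, 0.632]
contact_force: [-1.0, -3.4, -0.0]
opening: 0.0184
```

```bash
python3 - <<'E'
from fit import *
s=robot.observe();print(s['tool_pos'],s['contact_force'],s['opening'])
p=read_camera('scene')
print([(k,[(np.round(r['pixel'],1),round(r['score'],2)) for r in nets.tip_of(p,k)[:1]]) for k in('cover','hub','opening','red_blank','post')])
im=cv2.resize(cv2.cvtColor(p['img'],cv2.COLOR_RGB2BGR)[140:290,270:420],None,fx=4,fy=4,interpolation=cv2.INTER_CUBIC)
cv2.imwrite('pics/f.png',im)
E
```

```text
[0.49112161 0.44146207 0.07171257] [-9.76765120e-01 -3.43756154e+00 -2.16855270e-03] 0.01843533887992191
[('cover', [(array([342.3, 216.2]), 0.92)]), ('hub', [(array([346.6, 209.3]), 0.83)]), ('opening', [(array([355.7, 204.3]), 0.8)]), ('red_blank', [(array([358.7, 210.9]), 0.67)]), ('post', [(array([335.8, 221.9]), 0.91)])]
```

View pics/f.png

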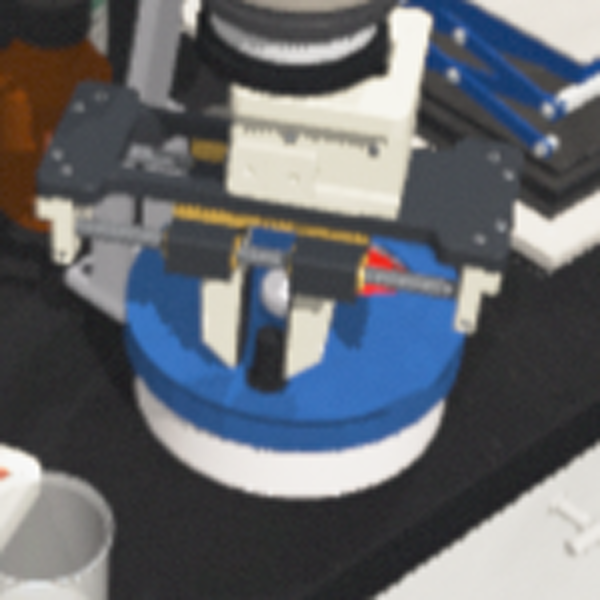

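Call:
carry_out:
  translation:
    - [-0.0025,0,0]
    - [0,0,0]
    - [0,0,-0.02]
    - [0,0,-0.03]
    - [0,0,-0.04]
    - [-0.03,-0.03,-0.03]
    - [-0.02,-0.045,-0.02]
    - [-0.02,-0.045,0]
    - [-0.02,-0.045,0]
    - [0,0,0]
  turn:
    - [0,0,0]
    - [0,0,0]
    - [0,0,0]
    - [0,0,0]
    - [0,0,0]
    - [0,0,0]
    - [0,0,0]
    - [0,0,0]
    - [0,0,0]
    - [0,0,0]
  gripper: [0.5,0.5,0.5,0.5,0.5,0.5,0.7,1,1,1]

```text
time: 7.45
tool_pos: [0.3181, 0.5225, 0.2104]
tool_rot: [-3.138, -0.001, 0.638]
contact_force: [0.5, -0.2, -0.5]
opening: 0.0007
```

```bash
python3 - <<'E'
from fit import *
s=robot.observe();print(s['time'],s['tool_pos'],s['tool_rot'],s['contact_force'],s['opening'])
P={n:read_camera(n) for n in('scene','top')}
for dz in (0,.005):
    v,e=fit(P,dz,0.);print(np.round(v,4),sum(np.minimum(np.abs(x[2]).sum(),10) for x in e))
    if dz==0:
        for x in e: print(x)
        for k,x in model(v).items(): print(k,np.round(x,4))
        v0=v
v=v0
out=[]
for n,(x,y) in {'scene':(260,90),'top':(255,150)}.items():
    im=cv2.resize(cv2.cvtColor(P[n]['img'],cv2.COLOR_RGB2BGR),None,fx=3,fy=3,interpolation=cv2.INTER_CUBIC)
    for k,X in model(v).items():
        u=proj(P[n],X)[0]; cv2.circle(im,tuple(int(round(t*3)) for t in u),4,(0,255,0),1)
    a=np.linspace(0,6.28,120)
    for z,c in((.059,(0,255,255)),(.036,(0,0,255))):
        X=np.c_[v[0]+.08*np.cos(a),v[1]+.08*np.sin(a),0*a+z]
        cv2.polylines(im,[np.round(proj(P[n],X)*3).astype(int)],True,c,1)
    out.append(im[y*3:y*3+540,x*3:x*3+399])
cv2.imwrite('pics/g.png',np.hstack(out))
E
```

```text
7.45 [0.31809645 0.52251915 0.21037556] [-3.13847545e+00 -1.20073414e-03  6.37645487e-01] [ 0.50867212 -0.17873139 -0.45424544] 0.0006851890563077973
[ 0.5234  0.3926  0.0858 -0.0112  1.4199  0.    ] 50.50000000000001
('scene', 'clamp_hinge', [3.2, 0.6])
('scene', 'hub', [-4.6, -0.2])
('scene', 'post', [0.5, -1.5])
('scene', 'opening', [1.0, 0.8])
('scene', 'red_blank', [-0.7, -3.1])
('scene', 'clamp_handle', [4.0, 2.7])
('top', 'clamp_hinge', [-0.0, -2.0])
('top', 'cover', [0.9, 64.5])
('top', 'hub', [3.2, 0.3])
('top', 'post', [-1.4, 0.1])
('top', 'opening', [-4.2, -1.5])
('top', 'red_blank', [0.3, 0.9])
('top', 'clamp_handle', [-1.7, -2.0])
clamp_hinge [0.628  0.4016 0.098 ]
cover [0.5234 0.3926 0.054 ]
hub [0.5234 0.3926 0.066 ]
post [0.4907 0.4405 0.087 ]
opening [0.5265 0.3507 0.059 ]
red_blank [0.527  0.3507 0.047 ]
clamp_handle [0.6116 0.4002 0.2523]
[ 0.5228  0.3935  0.0772 -0.0087  1.423   0.005 ] 54.9
```

View pics/g.png

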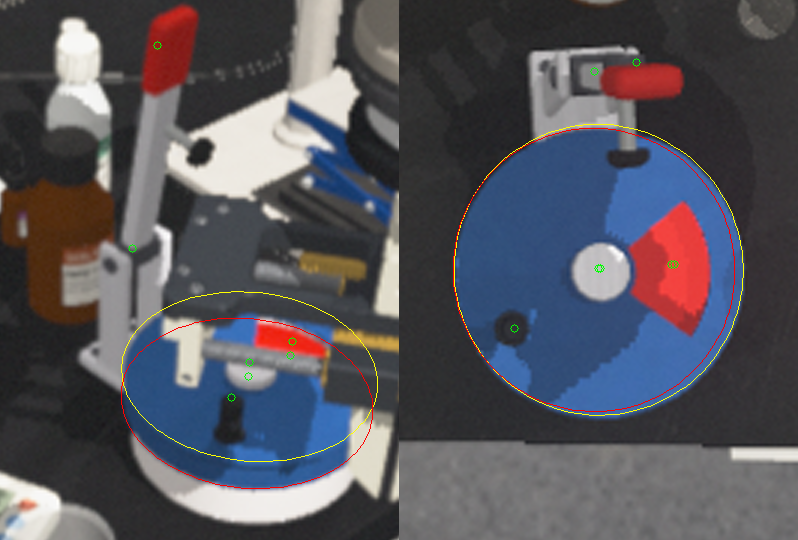

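Call:
carry_out:
  translation:
    - [0,0,-0.013]
    - [0,0,-0.013]
    - [0,0,-0.013]
    - [0,0,-0.013]
    - [0,0,-0.013]
    - [0,0,-0.013]
    - [0,0,-0.013]
    - [0,0,0]
  turn:
    - [0,0,-0.145]
    - [0,0,-0.145]
    - [0,0,-0.145]
    - [0,0,-0.145]
    - [0,0,-0.145]
    - [0,0,-0.145]
    - [0,0,-0.142]
    - [0,0,0]
  gripper: [1,1,1,1,1,1,1,1]

```text
time: 9.75
tool_pos: [0.324, 0.5197, 0.3024]
tool_rot: [3.139, -0.003, 1.644]
contact_force: [-0.2, 0.4, 0.1]
opening: 0.0004
```

Call:
carry_out:
  translation:
    - [-0.018,0.039,0]
    - [-0.018,0.039,0]
    - [-0.018,0.039,0]
    - [-0.018,0.039,0]
    - [-0.018,0.039,0]
    - [-0.018,0.039,0]
    - [-0.018,0.039,0]
    - [-0.019,0.038,0]
    - [0,0,0]
    - [0,0,0]
  turn:
    - [0,0,0]
    - [0,0,0]
    - [0,0,0]
    - [0,0,0]
    - [0,0,0]
    - [0,0,0]
    - [0,0,0]
    - [0,0,0]
    - [0,0,0]
    - [0,0,0]
  gripper: [1,1,1,1,1,1,1,1,1,1]

```text
time: 10.75
tool_pos: [0.645, 0.3961, 0.2977]
tool_rot: [-3.139, 0.001, 1.638]
contact_force: [-0.4, -0.1, 0.1]
opening: 0.0006
```

```bash
python3 - <<'E'
from fit import *
s=robot.observe();print(s['time'],s['tool_pos'],s['tool_rot'],s['contact_force'],s['qpos'])
P={n:read_camera(n) for n in('scene','top')}
out=[]
for n,(x,y) in {'scene':(240,40),'top':(255,100)}.items():
    im=cv2.resize(cv2.cvtColor(P[n]['img'],cv2.COLOR_RGB2BGR),None,fx=3,fy=3,interpolation=cv2.INTER_CUBIC)
    u=proj(P[n],s['tool_pos'])[0]; cv2.circle(im,tuple(int(round(t*3)) for t in u),4,(0,255,0),1)
    out.append(im[y*3:y*3+540,x*3:x*3+399])
cv2.imwrite('pics/h.png',np.hstack(out))
E
```

```text
10.75 [0.64498409 0.39608111 0.29773313] [-3.13852458e+00  8.53543849e-04  1.63810599e+00] [-0.3747212  -0.07794266  0.13944657] [ 4.49458489e-01  8.35182622e-01  4.74081684e-01  3.64867610e-04
  1.83549339e+00 -1.18855130e+00]
```

View pics/h.png

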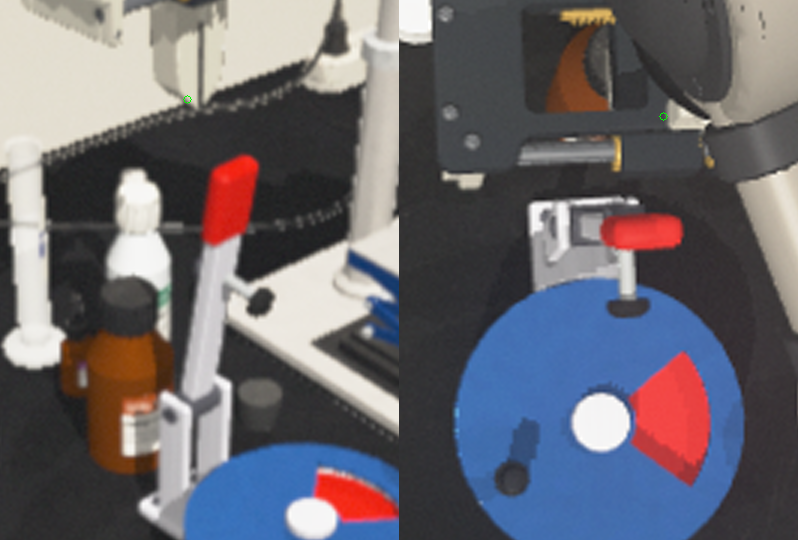

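Call:
carry_out:
  translation:
    - [0.004,-0.002,0.02]
    - [0,-0.002,0.025]
    - [0,0,0.025]
    - [0,-0.005,0]
    - [0,-0.005,0]
    - [0,0,0]
  turn:
    - [0,0,0]
    - [0,0,0]
    - [0,0,0]
    - [0,0,0]
    - [0,0,0]
    - [0,0,0]
  gripper: [1,1,1,1,1,1]

```text
time: 11.45
tool_pos: [0.6293, 0.4009, 0.2335]
tool_rot: [3.138, -0.002, 1.644]
contact_force: [0.2, -0.7, -0.0]
opening: 0.0005
```

```bash
python3 - <<'E'
from fit import *
s=robot.observe();print(s['time'],s['tool_pos'],s['tool_rot'],s['contact_force'])
P={n:read_camera(n) for n in('scene','top')}
out=[]
for n,(x,y) in {'scene':(240,40),'top':(255,100)}.items():
    im=cv2.resize(cv2.cvtColor(P[n]['img'],cv2.COLOR_RGB2BGR),None,fx=3,fy=3,interpolation=cv2.INTER_CUBIC)
    u=proj(P[n],s['tool_pos'])[0]; cv2.circle(im,tuple(int(round(t*3)) for t in u),4,(0,255,0),1)
    out.append(im[y*3:y*3+540,x*3:x*3+399])
cv2.imwrite('pics/i.png',np.hstack(out))
E
```

```text
11.45 [0.6292762  0.40093768 0.23354221] [ 3.13809582e+00 -1.67369240e-03  1.64397364e+00] [ 0.20035529 -0.66085284 -0.03103613]
```

View pics/i.png

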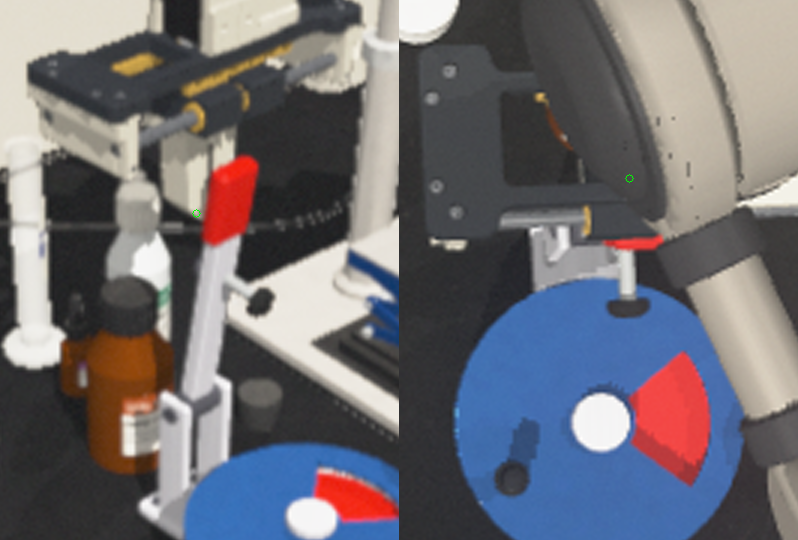

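Call:
carry_out:
  translation:
    - [-0.003,0,-0.0135]
    - [0,-0.004,0]
    - [0,-0.0035,0]
    - [0,-0.0065,0.0014]
    - [0,-0.0065,0.0014]
    - [0,-0.0065,0.0014]
  turn:
    - [0,0,0]
    - [0,0,0]
    - [0,0,0]
    - [0,0,0]
    - [0,0,0]
    - [0,0,0]
  gripper: [1,1,1,1,1,1]

```text
time: 12.15
tool_pos: [0.6042, 0.3947, 0.2411]
tool_rot: [3.137, -0.001, 1.642]
contact_force: [3.6, -1.5, 5.1]
opening: 0.0004
```

Call:
carry_out:
  translation:
    - [0,-0.0065,0.0014]
    - [0,-0.0065,0.0014]
    - [0,-0.007,0.003]
    - [0,-0.007,0.003]
    - [0,-0.007,0.003]
    - [0,-0.007,0.003]
  turn:
    - [0,0,0]
    - [0,0,0]
    - [0,0,0]
    - [0,0,0]
    - [0,0,0]
    - [0,0,0]
  gripper: [1,1,1,1,1,1]

```text
time: 12.75
tool_pos: [0.5621, 0.3915, 0.2246]
tool_rot: [3.141, 0.001, 1.643]
contact_force: [5.4, -2.5, 1.2]
opening: 0.0004
```

Call:
carry_out:
  translation:
    - [0,-0.0062,0.004]
    - [0,-0.0062,0.004]
    - [0,-0.0062,0.0042]
    - [0,-0.0062,0.0042]
    - [0,-0.0052,0.0053]
    - [0,-0.0052,0.0053]
    - [0,-0.0052,0.0053]
    - [0,-0.0052,0.0053]
  turn:
    - [0,0,0]
    - [0,0,0]
    - [0,0,0]
    - [0,0,0]
    - [0,0,0]
    - [0,0,0]
    - [0,0,0]
    - [0,0,0]
  gripper: [1,1,1,1,1,1,1,1]

```text
time: 13.55
tool_pos: [0.5167, 0.3886, 0.1868]
tool_rot: [3.141, -0.0, 1.643]
contact_force: [5.7, -0.3, 2.7]
opening: 0.0004
```

Call:
carry_out:
  translation:
    - [0,-0.004,0.0065]
    - [0,-0.004,0.0065]
    - [0,-0.004,0.0065]
    - [0,-0.004,0.0065]
    - [0,-0.003,0.006]
    - [0,-0.003,0.006]
    - [0,-0.002,0.006]
  turn:
    - [0,0,0]
    - [0,0,0]
    - [0,0,0]
    - [0,0,0]
    - [0,0,0]
    - [0,0,0]
    - [0,0,0]
  gripper: [1,1,1,1,1,1,1]

```text
time: 14.25
tool_pos: [0.4927, 0.3872, 0.143]
tool_rot: [3.141, -0.0, 1.643]
contact_force: [3.7, -0.5, 4.0]
opening: 0.0003
```

Call:
carry_out:
  translation:
    - [0,-0.001,0.0035]
    - [0,-0.001,0.0035]
    - [0,-0.001,0.0035]
    - [0,-0.001,0.0035]
  turn:
    - [0,0,0]
    - [0,0,0]
    - [0,0,0]
    - [0,0,0]
  gripper: [1,1,1,1]

```text
time: 14.65
tool_pos: [0.489, 0.3868, 0.1292]
tool_rot: [3.141, -0.0, 1.643]
contact_force: [5.3, 0.4, 3.2]
opening: 0.0006
```

Call:
carry_out:
  translation:
    - [0,0,0.002]
    - [0,0,0.002]
  turn:
    - [0,0,0]
    - [0,0,0]
  gripper: [1,1]

```text
time: 14.85
tool_pos: [0.4884, 0.3868, 0.1251]
tool_rot: [-3.14, -0.0, 1.643]
contact_force: [0.6, -0.3, 4.3]
opening: 0.0008
```

Call:
carry_out:
  translation:
    - [0,0,0.002]
    - [0,0,0]
  turn:
    - [0,0,0]
    - [0,0,0]
  gripper: [1,1]

```text
time: 15.05
tool_pos: [0.4881, 0.3867, 0.1228]
tool_rot: [-3.14, 0.0, 1.643]
contact_force: [-1.4, 1.2, 3.4]
opening: 0.0006
```

Call:
carry_out:
  translation:
    - [0,0,0.002]
    - [0,0,0]
  turn:
    - [0,0,0]
    - [0,0,0]
  gripper: [1,1]

```text
time: 15.25
tool_pos: [0.4881, 0.3867, 0.1208]
tool_rot: [-3.14, 0.0, 1.643]
contact_force: [-0.9, -0.3, 2.8]
opening: 0.0005
```

Call:
carry_out:
  translation:
    - [0,0,0.002]
    - [0,0,0]
  turn:
    - [0,0,0]
    - [0,0,0]
  gripper: [1,1]

```text
time: 15.45
tool_pos: [0.4886, 0.3867, 0.119]
tool_rot: [-3.141, 0.0, 1.643]
contact_force: [-1.3, 0.8, 3.5]
opening: 0.0005
```

Call:
carry_out:
  translation:
    - [0,0,0.0015]
    - [0,0,0]
  turn:
    - [0,0,0]
    - [0,0,0]
  gripper: [1,1]

```text
time: 15.65
tool_pos: [0.4888, 0.3867, 0.1177]
tool_rot: [-3.141, 0.0, 1.643]
contact_force: [-2.3, -1.0, 4.5]
opening: 0.0007
```

Call:
carry_out:
  translation:
    - [0,0,0.0015]
    - [0,0,0]
  turn:
    - [0,0,0]
    - [0,0,0]
  gripper: [1,1]

```text
time: 15.85
tool_pos: [0.4887, 0.3867, 0.1166]
tool_rot: [-3.141, -0.0, 1.643]
contact_force: [-3.6, -0.9, 6.6]
opening: 0.0005
```

Call:
carry_out:
  translation:
    - [0,0,0.0015]
    - [0,0,0]
  turn:
    - [0,0,0]
    - [0,0,0]
  gripper: [1,1]

```text
time: 16.05
tool_pos: [0.4885, 0.3867, 0.1156]
tool_rot: [-3.141, -0.0, 1.643]
contact_force: [-5.5, -1.4, 8.9]
opening: 0.0005
```

Call:
carry_out:
  translation:
    - [0,0,0.0015]
    - [0,0,0]
  turn:
    - [0,0,0]
    - [0,0,0]
  gripper: [1,1]

```text
time: 16.25
tool_pos: [0.4885, 0.3867, 0.1146]
tool_rot: [-3.141, -0.0, 1.643]
contact_force: [-7.3, -1.6, 12.6]
opening: 0.0006
```

Call:
carry_out:
  translation:
    - [0,-0.001,0.001]
    - [0,0,0]
  turn:
    - [0,0,0]
    - [0,0,0]
  gripper: [1,1]

```text
time: 16.45
tool_pos: [0.4883, 0.3867, 0.1143]
tool_rot: [3.14, -0.001, 1.643]
contact_force: [-4.6, -2.0, 14.8]
opening: 0.0003
```

Call:
carry_out:
  translation:
    - [0,0,0]
    - [0,0,0]
    - [0,0,-0.003]
    - [0,0,-0.01]
    - [0,0,-0.03]
    - [0,0,-0.04]
    - [0,0,-0.04]
    - [0,-0.04,-0.02]
    - [0,-0.04,0]
    - [0,0,0]
  turn:
    - [0,0,0]
    - [0,0,0]
    - [0,0,0]
    - [0,0,0]
    - [0,0,0]
    - [0,0,0]
    - [0,0,0]
    - [0,0,0]
    - [0,0,0]
    - [0,0,0]
  gripper: [1,1,1,1,1,1,1,1,1,1]

```text
time: 17.45
tool_pos: [0.4044, 0.3806, 0.2563]
tool_rot: [-3.141, -0.0, 1.645]
contact_force: [0.0, 0.7, -0.3]
opening: 0.0007
```

```bash
python3 - <<'E'
from fit import *
s=robot.observe();print(s['time'],s['tool_pos'],s['contact_force'])
P={n:read_camera(n) for n in('scene','top')}
for k in('beaker_small','bottle_amber','timer'):
    print(k,[np.round(r[0]['pixel'],1) for n in P if (r:=nets.tip_of(P[n],k))])
v=[.5234,.3926,.082,0,.05,0]
out=[]
for n,(x,y) in {'scene':(260,90),'top':(255,150)}.items():
    im=cv2.resize(cv2.cvtColor(P[n]['img'],cv2.COLOR_RGB2BGR),None,fx=3,fy=3,interpolation=cv2.INTER_CUBIC)
    a=np.linspace(0,6.28,120)
    for z,c in((.059,(0,255,255)),(.036,(0,0,255))):
        X=np.c_[v[0]+.08*np.cos(a),v[1]+.08*np.sin(a),0*a+z]
        cv2.polylines(im,[np.round(proj(P[n],X)*3).astype(int)],True,c,1)
    out.append(im[y*3:y*3+540,x*3:x*3+399])
cv2.imwrite('pics/j.png',np.hstack(out))
E
```

```text
17.45 [0.4043667  0.38057282 0.25634423] [ 0.0324712   0.71540664 -0.268648  ]
beaker_small [array([282.2, 301.1]), array([209.9, 263.7])]
bottle_amber [array([281.9, 188.2]), array([318.2, 135.4])]
timer [array([260.9, 269.7]), array([217.8, 219.5])]
```

View pics/j.png

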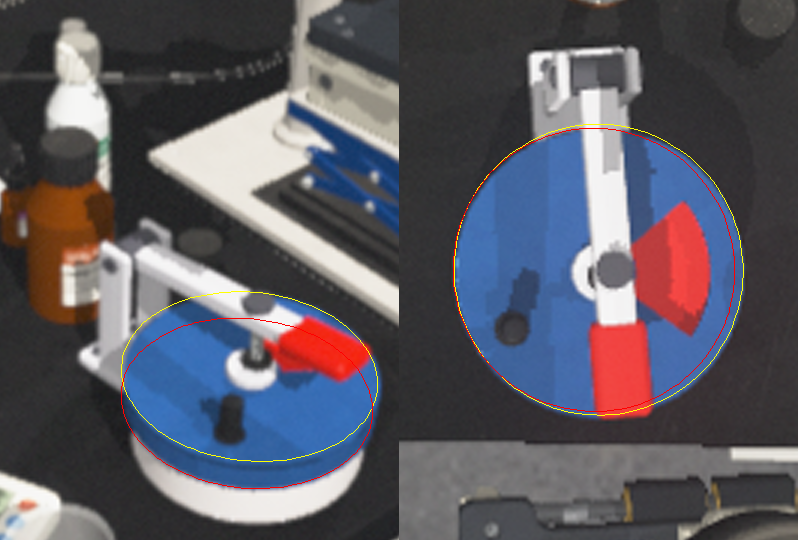

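```bash
python3 -c "
from cell import robot
print(robot.hand_in(), robot.observe()['time'])"
```

```text
the job is handed in; nothing more can be done
the job is handed in; nothing more can be done
```

The carousel is closed and clamped, and I handed the job in at about 17.5 s of the 51 s allowed. It gave no verdict.

**Cover:** I pushed the post about 0.7 rad clockwise, with its centre loosely held between the fingers. It dropped home, and my last pictures show the skirt at its home height and only red in the opening. The model fit puts the opening within about 1 mm of the red blank in plan.

**Clamp:** I brought the lever down with the closed fingers and pressed until it resisted with about 15 N vertically. Total force on the lever was about 16 N, and readings never went above that. The last picture shows the foot on the hub with the lever at about 0.06 rad. The force the foot keeps after release can't be measured directly. From the hinge friction I estimate about 7 N, against the 4 N needed.

**Bystanders:** The network pixels for the beaker, bottle and timer moved by at most 4 pixels, which is their usual scatter. The robot stands clear with no contact force.

**Disagreements:** The networks were off on a few points, such as the opening in the first scene picture and the cover in one top picture. The fit down-weighted those as outliers.

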